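# Shut the paint shaker's hood and hold its dead-man speed lever at slow

## Robot

A 6-joint arm with a two-finger parallel gripper is mounted at the origin on a cart in front of the work surface, level with it; the furniture and walls round the work are solid. World frame = base frame: x ahead of the robot, y to its left, z up, the work surface at z = 0. Lengths are in m, angles in rad, forces in N, time in s.
With the tool pointing down it reaches from about 0.35 to 0.975 m from the base axis. Payload 4.9 kg.
Tool frame: the origin (TCP) lies midway between the tips of the shut fingers; the grasp point (between the pads) lies manip.tcp_to_grasp behind it (manip.tcp_to_grasp is the distance from the TCP to the grasp point, in m); z points along the fingers, y is the line along which they close (so a half turn about z gives the same grasp; the last joint's range is limited). The gripper opens to 85 mm and grips with 20 to 120 N. Pads are 22 mm wide; open, the fingers measure 114 mm over their backs; the gripper's body (76 mm by 85 mm) begins 54 mm behind the grasp point. The pads swing forward as they close: fully open they stand 13 mm farther back than shut.
Start: joints at [-1.34, 0.053, 1.613, -0, 1.476, -0.119], TCP at [0.214, -0.587, 0.194] pointing down, gripper open.
Joint ranges: [-3.01, 3.01], [-1.01, 2.22], [0.06, 2.58], [-1.02, 4.17], [0.09, 2.62], [-3.14, 3.14]. Speed limits (rad/s): [2.57, 2.57, 3.14, 3.14, 3.14, 3.14].

## Interface

Orientations are given as a unit quaternion [w, x, y, z].
In Python, from plant import manip, grab_frame, calibration, job_done gives the robot as it stands.
- The arm moves only by the tool send_rows, never from a script. Its argument "rows" is a list of rows, each an object of numbers: "x", "y", "z": the shift along the tool's x, y, z normalised to -1 to 1, where 1 is 15 cm; "wx", "wy", "wz": the turn, a rotation vector about the tool's x, y, z normalised to -1 to 1, where 1 is pi/4 rad; "hand": the opening, from -1 (shut) to 1 (fully open). In form: [{"x": .., "y": .., "z": .., "wx": .., "wy": .., "wz": .., "hand": ..}, ...]. A call has exactly 10 rows; each row shifts and turns the commanded pose from where the row before left it, along the tool's axes as they then stand; what a row does not reach is not made up. A row lasts 1/12 s, in which the tool goes at most 41.7 mm and 7.16 degrees, less where a joint would pass 70% of its speed; a pose out of reach is approached as far as the arm can. A call with a number of a shift or a turn outside -1 to 1 is refused whole. A call with a gripper value outside its range is refused whole. The fingers move at their own pace and stop on an object; the grip force is fixed at half the most. Time passes only in rows, so rows that do not move let the fingers close, or fill a call up. It gives the time, the measured TCP pose, the force, the opening and the grip force at its end, in the units of the state.
- manip.state(): the state, without advancing time (a new reading comes with each control period).
- grab_frame(name): name is "scene" or "top" or "wrist"; returns the picture (420x560x3 uint8, blue, green, red); there is no depth.
- calibration(name): a dict with "camera_matrix" (3x3 intrinsics, pixels), "k1" (the pictures are not rectified: a ray, as slopes to the right and down, at radius r is drawn at 1 + k1 r^2 times it, then the intrinsics apply), "R" (3x3) and "t" (3): a world point X has camera coordinates R X + t. Camera axes: x right, y down, z forward; pixel columns grow to the right and rows downward; lengths in m; the calibration is good to about 2 mm. A picture is of the moment at which its call begins: read the wrist's pose just before it. calibration takes no time and is no camera call; for the wrist camera it gives the pose at the moment of the call.
- job_done(): hands the job in; it is judged then, once.
The state is a dict: "time": time; "joint_pos": joint angles; "joint_vel": joint speeds; "joint_efforts": joint torques, N m; "tool_pos": TCP position; "tool_rot": TCP orientation; "contact_force": force on the tool from outside, world axes, zero at the start; "ft_torque": the same for the moment, N m; "gripper_width": opening from 0.0 (shut) to 1.0 (fully open); "grasp_force": force on a finger pad.
Only numpy, scipy, OpenCV 4.12 (cv2) and the standard library are available. Lean on these libraries where they do the work, as an engineer would, in place of code of your own. Each camera call takes 0.05 s, during which the arm holds its last target. There are 200 camera calls.

## Task

Mix the tin of varnish that is clamped in the blue bench shaker: press the open hood down until its catch snaps and it stays fully shut by itself, and only then push the yellow pad of the spring-loaded speed lever down with the fingertips until the lever points level at the green slow band - never on into the red band, which would froth the varnish. Finish while still holding the lever there against its spring (letting go stops the machine), and leave everything else on the table where it is.

Things in the scene. Friction and masses are not known exactly. Their poses are not given: they have to be found in the camera images.
- shaker: Bench paint shaker fixed to the table, its front to the robot. Origin on the table, x to its back, y to its left. Housing x -98 to +98, y -170 to +130, top z 52 mm. Left on it an open chamber 150 mm square about x 0, y +35, rim z 166 mm, a tin clamped inside; right the grey throttle quadrant, radius 58 mm about the lever pivot, top z 166 mm. Nothing on it is higher with the hood shut than 180 mm.
- hood (a joint): Hood angle in rad, 0 shut, grows opening, limit 1.1, starts 0.5 to 0.85. Clear lid in a black frame, 166 mm from hinge to front, 158 mm wide. Stiff hinge: it stays at any angle it is left. At about 0.07 rad a steel tongue on its front meets a sprung roller catch; pressing on, about 10 N on the yellow pad, snaps it past at 0.03; then it stays at 0 by itself. Shut: below 0.015.
- hood_hinge (a point): Point on the hood's hinge axis, at the middle of its width: in the shaker's frame x +83, y +35, z +167 mm. The axis runs along the shaker's y.
- hood_pad (a point): Centre of the top of the yellow thumb pad (20 x 60 mm) near the hood's free front edge, where to press from above. Hood shut: 147 mm in front of the hinge axis, 11 mm above it (shaker frame x -64, y +35, z +178 mm). Hood open at angle a: turned up about the hinge by a.
- lever_angle (a joint): Speed lever angle in rad: 0 released (pointing 0.41 rad above level), grows as pushed down, stop at 0.80. 0.41 is level, middle of the green band; green 0.30 to 0.52; red from 0.62. A spring drives it back to 0: at the pad about 3 N to start, 7.5 N at level, 9 N at red.
- lever: The speed lever, a steel bar with a yellow palm pad on its end. Origin on its pivot axis, in the middle of the bar: shaker frame x -10, y -118, z +108 mm. The axis runs along the shaker's y, the lever points forward (-x of the shaker). Its own x axis runs from the pad to the pivot.
- lever_pad (a point): Centre of the top of the lever's yellow palm pad (36 mm along the lever, 44 across, 14 thick), 116 mm from the pivot along the lever, 11 mm above its middle line; 164 mm above the table released, 119 mm with the lever level (then shaker frame x -126, y -118). Green and red bands are on the quadrant's curved front beside the lever slot; a white mark on the lever points at them.
- brush: Bystander: paint brush lying flat, 52 x 218 x 18 mm; origin under its middle.
- screwdriver: Bystander: red-handled screwdriver lying down, 31 x 195 x 27 mm; origin under its middle.
- masking_tape: Bystander: roll of masking tape, 104 mm across, 25 mm high; origin under its middle.
- tape_measure: Bystander: yellow tape measure, 36 x 78 x 64 mm; origin under its middle.
- black_tape: Bystander: small roll of black tape, 58 mm across, 19 mm high; origin under its middle.

How it is judged:
On the way:
1. the hood has snapped past its catch and is fully shut (value of joint hood below 0.015 rad), for 0.2 s.
At the end, for the whole second after the job is handed in: the hood is latched shut (below 0.015 rad), and the fingers press the lever with more than 3 N, holding the lever still in the green band (0.30 to 0.52 rad, level is 0.41) (value of joint hood below 0.015 rad and value of joint lever_angle between 0.3 and 0.52 rad and velocity of joint lever_angle between -0.15 and 0.15 rad/s and contact force between the fingers and lever above 3 N); the arm keeps its last pose, push and grip.
It fails at once if the speed lever is pushed while the hood is not shut (value of joint lever_angle above 0.12 rad and value of joint hood above 0.03 rad).
It fails at once if the lever goes into the red band (value of joint lever_angle above 0.62 rad).
It fails at once if a loose bystander (brush, screwdriver, masking tape, black tape or tape measure) is moved by more than 30 mm (distance of any of brush, screwdriver, masking_tape, tape_measure, black_tape from where it was at the start of the episode above 0.03 m).
It also fails if it takes over 38 s, if anything falls off the work surface, if the arm or the gripper's body presses on something with over 40 N, if the wrist force passes 120 N, or if a joint passes its speed limit or range.

## Working session

There is one attempt and no reset: what is moved stays moved. The work goes in short steps, Python scripts to look and compute and a tool call to move; the robot and the scene stay as the last step left them, time stands still between calls to the robot, and variables do not carry over. Pictures are saved under pics/ and viewed, at most 10 in all, crops included, and the job is handed in when it is done.

Besides the shell and the picture viewer there is one more tool, called after "Emit:" by a JSON object that holds its "name" and its "arguments". send_rows: Moves the arm, as the interface text tells. Scaled input: -1 to 1 covers 15 cm each way for a shift and pi/4 rad each way for a turn. Its arguments: {"type":"object","properties":{"rows":{"type":"array","items":{"type":"object","properties":{"x":{"type":"number","minimum":-1,"maximum":1},"y":{"type":"number","minimum":-1,"maximum":1},"z":{"type":"number","minimum":-1,"maximum":1},"wx":{"type":"number","minimum":-1,"maximum":1},"wy":{"type":"number","minimum":-1,"maximum":1},"wz":{"type":"number","minimum":-1,"maximum":1},"hand":{"type":"number"}}}}},"required":["rows"]}

```bash
mkdir -p pics; python3 - <<'E'
from plant import manip, grab_frame, calibration
import cv2,numpy as np
s=manip.state(); print({k:np.round(v,3) for k,v in s.items()}, manip.tcp_to_grasp)
for n in("scene","top"):
    cv2.imwrite(f"pics/{n}0.png",grab_frame(n)); c=calibration(n); print(n,c)
E
```

```text
{'time': np.float64(0.0), 'joint_pos': array([-1.34 ,  0.053,  1.614,  0.   ,  1.476, -0.119]), 'joint_vel': array([-0.001,  0.002, -0.   , -0.002, -0.001,  0.001]), 'joint_efforts': array([-1.0000e-03, -3.9368e+01, -3.7018e+01, -0.0000e+00,  7.0000e-03,
        0.0000e+00]), 'tool_pos': array([ 0.214, -0.586,  0.193]), 'tool_rot': array([-0.001,  0.985,  0.174, -0.   ]), 'contact_force': array([-0.024, -0.325,  0.594]), 'ft_torque': array([ 0.002, -0.005, -0.018]), 'grasp_force': np.float64(0.0), 'gripper_width': np.float64(1.0)} 0.0187
scene {'camera_matrix': array([[481.44689019,   0.        , 282.40019443],
       [  0.        , 481.44689019, 209.59515661],
       [  0.        ,   0.        ,   1.        ]]), 'k1': -0.0362645019290193, 'R': array([[-0.79165107, -0.61097127, -0.00163725],
       [-0.2988833 ,  0.38960514, -0.87113524],
       [ 0.53287649, -0.6891458 , -0.49104044]]), 't': array([0.38547163, 0.31904191, 0.71992687])}
top {'camera_matrix': array([[498.12036436,   0.        , 276.16002572],
       [  0.        , 498.12036436, 208.32044037],
       [  0.        ,   0.        ,   1.        ]]), 'k1': 0.020057877037947116, 'R': array([[ 0.00189312, -0.99929828, -0.0374081 ],
       [-0.98413448,  0.00477496, -0.17735986],
       [ 0.17741403,  0.03715037, -0.98343485]]), 't': array([-0.07374421,  0.56499182,  1.14521477])}
```

View pics/scene0.png

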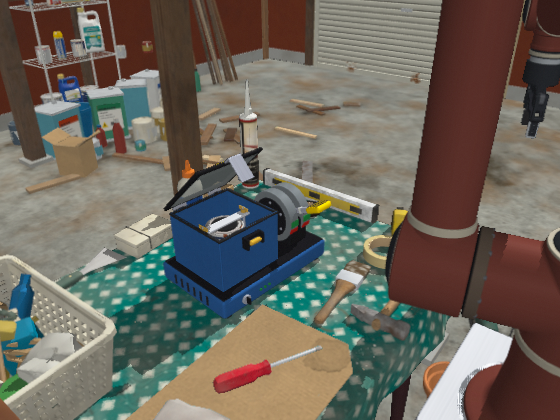

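View pics/top0.png

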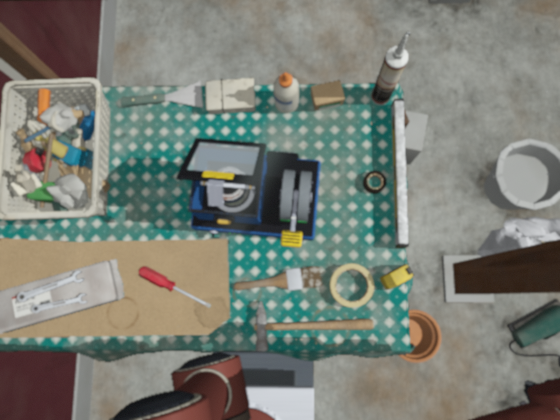

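The scene view shows the shaker with its hood open and its front facing the robot. In the top view the hood pad is near (218,176), the lever pad near (291,238) and the housing's front edge runs about (193,232) to (316,238). Next I'll measure these.

```bash
cat > h.py <<'E'
import numpy as np,cv2
from plant import manip, grab_frame, calibration
def ray(n,px):
    c=calibration(n);K=c["camera_matrix"]
    d=np.array([(px[0]-K[0,2])/K[0,0],(px[1]-K[1,2])/K[1,1]]);u=d.copy()
    for _ in range(20): u=d/(1+c["k1"]*(u@u))
    R=c["R"];return -R.T@c["t"],R.T@np.array([*u,1])
def onz(n,px,z):
    o,d=ray(n,px);return o+d*(z-o[2])/d[2]
def tri(a,pa,b,pb):
    o,d=ray(a,pa);p,e=ray(b,pb)
    s=np.linalg.lstsq(np.c_[d,-e],p-o,rcond=None)[0]
    A=o+d*s[0];B=p+e*s[1];return (A+B)/2,np.linalg.norm(A-B)
def proj(n,X):
    c=calibration(n);v=c["R"]@X+c["t"];u=v[:2]/v[2];u=u*(1+c["k1"]*(u@u));K=c["camera_matrix"]
    return K[:2,:2]@u+K[:2,2]
def yellow(im,box):
    x0,y0,x1,y1=box;h=cv2.cvtColor(im,cv2.COLOR_BGR2HSV)[y0:y1,x0:x1]
    m=cv2.inRange(h,(20,150,90),(35,255,255))
    n,l,st,ce=cv2.connectedComponentsWithStats(m)
    return [(st[i][4],ce[i]+[x0,y0],st[i][:4]) for i in range(1,n) if st[i][4]>12]
E
python3 - <<'E'
from h import *
t=cv2.imread("pics/top0.png");s=cv2.imread("pics/scene0.png")
for a in yellow(t,(180,130,330,260)):print("top",a)
for a in yellow(s,(160,150,340,310)):print("scene",a)
h=cv2.cvtColor(t,cv2.COLOR_BGR2HSV);m=cv2.inRange(h,(105,130,20),(125,255,255))
m[:130]=0;m[260:]=0;m[:,:170]=0;m[:,340:]=0
c=max(cv2.findContours(m,0,2)[0],key=cv2.contourArea);print(cv2.minAreaRect(c),cv2.boundingRect(c))
A=cv2.resize(t[130:255,180:335],None,fx=3.5,fy=3.5,interpolation=2)
B=cv2.resize(s[150:315,160:340],None,fx=3,fy=3,interpolation=2)
print(A.shape,B.shape)
cv2.imwrite("pics/a.png",A);cv2.imwrite("pics/b.png",B)
E
```

```text
top (np.int32(191), array([217.7539267 , 175.33507853]), array([22, 42, 33,  8], dtype=int32))
top (np.int32(290), array([291.46206897, 238.08275862]), array([102, 100,  21,  17], dtype=int32))
scene (np.int32(17), array([280.05882353, 179.76470588]), array([115,  28,  11,   4], dtype=int32))
scene (np.int32(454), array([318.98678414, 201.23568282]), array([133,  34,  47,  30], dtype=int32))
scene (np.int32(30), array([243.        , 209.06666667]), array([79, 55,  9,  8], dtype=int32))
scene (np.int32(17), array([205.11764706, 229.35294118]), array([43, 77,  5,  5], dtype=int32))
scene (np.int32(60), array([255.05, 240.5 ]), array([90, 86, 12, 10], dtype=int32))
((197.38232421875, 194.52940368652344), (11.120992660522461, 29.067975997924805), 4.39870548248291) (191, 180, 13, 30)
(438, 542, 3) (495, 540, 3)
```

View pics/a.png

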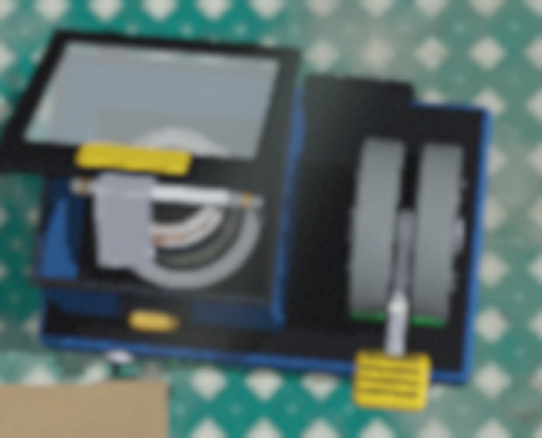

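View pics/b.png

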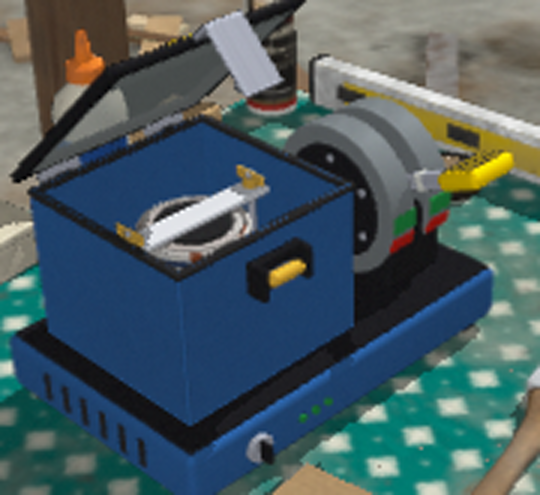

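The enlarged crops show the housing's top front corners at about (191.7,226.6) and (313.7,235.7), and the chamber rim's front corners at (190,211) and (259.4,216.6). The hood pad and lever pad are both clear.

```bash
python3 - <<'E'
from h import *
P={"FL":((41,338),.052,(-98,130)),"FR":((468,372),.052,(-98,-170)),"BR":((489,108),.052,(98,-170)),"cFL":((35,284),.166,(-75,110)),"cFR":((277,304),.166,(-75,-40)),
"lev":((392,380),.160,(-112,-118))}
W=[];S=[]
for k,(p,z,s) in P.items():
    w=onz("top",(p[0]/3.5+180-.35,p[1]/3.5+130-.35),z);W.append(w[:2]);S.append(np.array(s)/1e3);print(k,w.round(4))
W=np.array(W);S=np.array(S);mw,ms=W.mean(0),S.mean(0)
a,b=W-mw,S-ms
th=np.arctan2((b[:,0]*a[:,1]-b[:,1]*a[:,0]).sum(),(a*b).sum())
R=np.array([[np.cos(th),-np.sin(th)],[np.sin(th),np.cos(th)]]);o=mw-R@ms
print("yaw",th,"o",o.round(4),"res mm",((W-(S@R.T+o))*1e3).round(1).tolist())
def sh(x,y,z): return np.array([*(R@np.array([x,y])/1e3+o),z/1e3])
print("lever pad level",sh(-126,-118,119).round(4),"released",sh(-112,-118,164).round(4),"hoodpad shut",sh(-64,35,178).round(4))
for h in np.arange(.4,.95,.05):
    c,s=np.cos(h),np.sin(h);f=147*c-11*s;z=147*s+11*c
    X=sh(83-f,35,167+z);print(round(h,2),X.round(3),proj("top",X).round(1))
for n in("scene","top"):print(n,proj(n,sh(-112,-118,164)),proj(n,sh(-10,-118,166)))
# bystanders
print("yellow tape etc", onz("top",(397,276),.064).round(3),onz("top",(351,285),.025).round(3),onz("top",(375,182),.019).round(3))
np.savez("pose.npz",R=R,o=o)
E
```

```text
FL [0.5219 0.1281 0.052 ]
FR [ 0.4977 -0.1627  0.052 ]
BR [ 0.6817 -0.1793  0.052 ]
cFL [0.5393 0.1089 0.166 ]
cFR [ 0.5261 -0.0416  0.166 ]
lev [ 0.4795 -0.1121  0.16  ]
yaw -0.09096272709591915 o [ 0.6047 -0.0057] res mm [[3.0, -4.5], [6.1, 3.4], [-5.1, 4.7], [-0.7, -1.7], [-0.3, -2.8], [-2.9, 1.0]]
lever pad level [ 0.4685 -0.1118  0.119 ] released [ 0.4824 -0.1131  0.164 ] hoodpad shut [0.5441 0.0349 0.178 ]
0.4 [0.56  0.033 0.234] [219.8 194.8]
0.45 [0.563 0.033 0.241] [219.5 192.5]
0.5 [0.567 0.033 0.247] [219.2 190. ]
0.55 [0.571 0.032 0.253] [219.  187.3]
0.6 [0.576 0.032 0.259] [218.8 184.5]
0.65 [0.581 0.032 0.265] [218.7 181.5]
0.7 [0.586 0.031 0.27 ] [218.5 178.4]
0.75 [0.591 0.031 0.275] [218.4 175.2]
0.8 [0.596 0.03  0.28 ] [218.4 171.9]
0.85 [0.602 0.03  0.285] [218.4 168.4]
0.9 [0.608 0.029 0.289] [218.4 164.9]
scene [318.16076032 203.63321374] [281.29830137 187.34774781]
top [292.07785317 236.65967627] [296.16686457 189.99745534]
yellow tape etc [ 0.404 -0.352  0.064] [ 0.384 -0.251  0.025] [ 0.635 -0.317  0.019]
```

Emit:
{"name": "send_rows", "arguments": {"rows": [{"z": -0.25, "wz": 0.14, "hand": -1}, {"z": -0.25, "wz": 0.14, "hand": -1}, {"z": -0.25, "wz": 0.14, "hand": -1}, {"z": -0.25, "wz": 0.14, "hand": -1}, {"x": 0.1, "y": -0.22, "hand": -1}, {"x": 0.1, "y": -0.22, "hand": -1}, {"x": 0.1, "y": -0.22, "hand": -1}, {"x": 0.1, "y": -0.22, "hand": -1}, {"x": 0.1, "y": -0.22, "hand": -1}, {"x": 0.1, "y": -0.22, "hand": -1}]}}

```text
invalid input at $.rows[0]: expected keys x, y, z, wx, wy, wz, hand
```

Emit:
{"name": "send_rows", "arguments": {"rows": [{"x": 0.1, "y": -0.22, "hand": -1}, {"x": 0.1, "y": -0.22, "hand": -1}, {"x": 0.1, "y": -0.22, "hand": -1}, {"x": 0.1, "y": -0.22, "hand": -1}, {"x": 0.1, "y": -0.22, "hand": -1}, {"x": 0.1, "y": -0.22, "hand": -1}, {"x": 0.1, "y": -0.22, "hand": -1}, {"x": 0.1, "y": -0.22, "hand": -1}, {"x": 0.1, "y": -0.22, "hand": -1}, {"x": 0.1, "y": -0.2, "hand": -1}]}}

```text
invalid input at $.rows[0]: expected keys x, y, z, wx, wy, wz, hand
```

All seven keys are required in each row.

Emit:
{"name": "send_rows", "arguments": {"rows": [{"x": 0, "y": 0, "z": -0.25, "wx": 0, "wy": 0, "wz": 0.14, "hand": -1}, {"x": 0, "y": 0, "z": -0.25, "wx": 0, "wy": 0, "wz": 0.14, "hand": -1}, {"x": 0, "y": 0, "z": -0.25, "wx": 0, "wy": 0, "wz": 0.14, "hand": -1}, {"x": 0, "y": 0, "z": -0.25, "wx": 0, "wy": 0, "wz": 0.14, "hand": -1}, {"x": 0.1, "y": -0.22, "z": 0, "wx": 0, "wy": 0, "wz": 0, "hand": -1}, {"x": 0.1, "y": -0.22, "z": 0, "wx": 0, "wy": 0, "wz": 0, "hand": -1}, {"x": 0.1, "y": -0.22, "z": 0, "wx": 0, "wy": 0, "wz": 0, "hand": -1}, {"x": 0.1, "y": -0.22, "z": 0, "wx": 0, "wy": 0, "wz": 0, "hand": -1}, {"x": 0.1, "y": -0.22, "z": 0, "wx": 0, "wy": 0, "wz": 0, "hand": -1}, {"x": 0.1, "y": -0.22, "z": 0, "wx": 0, "wy": 0, "wz": 0, "hand": -1}]}}

```text
time: 0.93
tool_pos: [0.322, -0.3963, 0.3436]
tool_rot: [-0.0, 0.999, -0.045, -0.0]
contact_force: [1.0, -0.8, -0.0]
gripper_width: -0.003
grasp_force: 0.0
```

Emit:
{"name": "send_rows", "arguments": {"rows": [{"x": 0.117, "y": -0.231, "z": 0, "wx": 0, "wy": 0, "wz": 0, "hand": -1}, {"x": 0.117, "y": -0.231, "z": 0, "wx": 0, "wy": 0, "wz": 0, "hand": -1}, {"x": 0.117, "y": -0.231, "z": 0, "wx": 0, "wy": 0, "wz": 0, "hand": -1}, {"x": 0.117, "y": -0.231, "z": 0, "wx": 0, "wy": 0, "wz": 0, "hand": -1}, {"x": 0.117, "y": -0.231, "z": 0, "wx": 0, "wy": 0, "wz": 0, "hand": -1}, {"x": 0.117, "y": -0.231, "z": 0, "wx": 0, "wy": 0, "wz": 0, "hand": -1}, {"x": 0.117, "y": -0.231, "z": 0, "wx": 0, "wy": 0, "wz": 0, "hand": -1}, {"x": 0.117, "y": -0.231, "z": 0, "wx": 0, "wy": 0, "wz": 0, "hand": -1}, {"x": 0.117, "y": -0.231, "z": 0, "wx": 0, "wy": 0, "wz": 0, "hand": -1}, {"x": 0.117, "y": -0.231, "z": 0, "wx": 0, "wy": 0, "wz": 0, "hand": -1}]}}

```text
time: 1.77
tool_pos: [0.528, -0.0667, 0.3437]
tool_rot: [-0.0, 0.999, -0.045, -0.0]
contact_force: [0.1, -0.3, 0.4]
gripper_width: 0.001
grasp_force: 0.0
```

Emit:
{"name": "send_rows", "arguments": {"rows": [{"x": 0.117, "y": -0.231, "z": 0, "wx": 0, "wy": 0, "wz": 0, "hand": -1}, {"x": 0.117, "y": -0.231, "z": 0, "wx": 0, "wy": 0, "wz": 0, "hand": -1}, {"x": 0.117, "y": -0.231, "z": 0, "wx": 0, "wy": 0, "wz": 0, "hand": -1}, {"x": 0, "y": 0, "z": 0.08, "wx": 0, "wy": 0, "wz": 0, "hand": -1}, {"x": 0, "y": 0, "z": 0.08, "wx": 0, "wy": 0, "wz": 0, "hand": -1}, {"x": 0, "y": 0, "z": 0.08, "wx": 0, "wy": 0, "wz": 0, "hand": -1}, {"x": 0, "y": 0, "z": 0, "wx": 0, "wy": 0, "wz": 0, "hand": -1}, {"x": 0, "y": 0, "z": 0, "wx": 0, "wy": 0, "wz": 0, "hand": -1}, {"x": 0, "y": 0, "z": 0, "wx": 0, "wy": 0, "wz": 0, "hand": -1}, {"x": 0, "y": 0, "z": 0, "wx": 0, "wy": 0, "wz": 0, "hand": -1}]}}

```text
time: 2.6
tool_pos: [0.5895, 0.0292, 0.3093]
tool_rot: [0.0, 0.999, -0.046, 0.001]
contact_force: [-0.5, 0.7, -0.6]
gripper_width: 0.003
grasp_force: 0.0
```

```bash
python3 - <<'E'
from h import *
s=manip.state();print(s["time"],s["tool_pos"].round(4))
a=grab_frame("scene");b=grab_frame("top");w=grab_frame("wrist")
cv2.imwrite("pics/c1.png",np.hstack([cv2.resize(a[110:290,150:350],(400,360)),cv2.resize(b[110:260,170:337],(400,360))]))
cv2.imwrite("pics/w1.png",w)
E
```

```text
2.6 [0.5895 0.0292 0.3093]
```

View pics/c1.png

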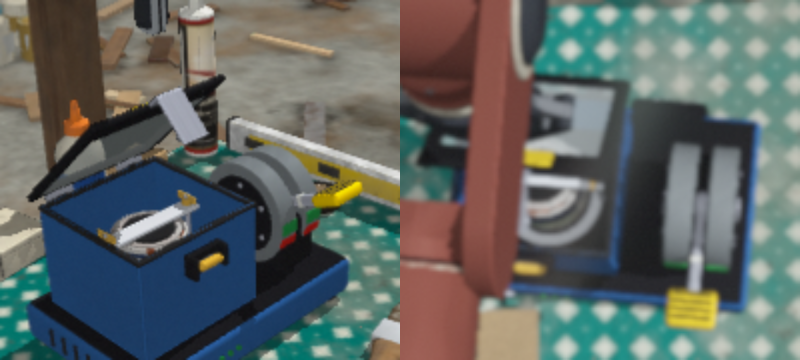

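View pics/w1.png

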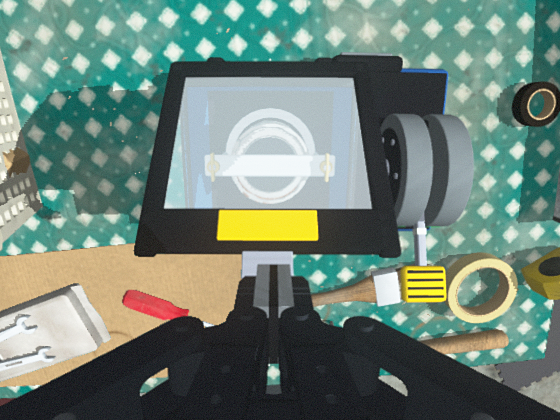

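The wrist view shows the shut fingertips near (270,268), the hood pad's yellow rectangle spanning (218–317, 209–241), and the lever pad at (425,285). I'll triangulate both pads against the earlier top view.

```bash
python3 - <<'E'
from h import *
w=cv2.imread("pics/w1.png")
for a in yellow(w,(200,190,460,310)):print(a)
Y=yellow(w,(200,200,330,250));hp=max(Y,key=lambda a:a[0])[1]
print("hood pad",tri("wrist",hp,"top",(217.75,175.3)), "lever pad",tri("wrist",(425,285),"top",(291.5,237.5)))
print("lever on z.164",onz("wrist",(425,285),.164))
for c in [(218,209),(317,209),(217,241),(318,241)]:print(onz("wrist",c,.275).round(4))
# vertical plane y = pad y: hinge circle
z=np.load("pose.npz");R,o=z["R"],z["o"]
for h in (.65,.7,.75,.8):
    c,s=np.cos(h),np.sin(h);X=np.array([*(R@np.array([(83-147*c+11*s),35])/1e3+o),.167+.147*s+.011*c]);print(h,X.round(4),proj("wrist",X).round(1))
print("tcp",proj("wrist",manip.state()["tool_pos"]))
E
```

```text
(np.int32(3116), array([267.21020539, 225.09627728]), array([ 16,  19, 103,  32], dtype=int32))
(np.int32(1294), array([422.89335394, 283.47913447]), array([201,  76,  46,  36], dtype=int32))
hood pad (array([0.59162042, 0.03262959, 0.27146956]), np.float64(1.1017076937950172e-05)) lever pad (array([ 0.4807721 , -0.11178006,  0.16239316]), np.float64(0.00012469271682324316))
lever on z.164 [ 0.48162635 -0.11106712  0.164     ]
[0.6056 0.061  0.275 ]
[0.6002 0.0017 0.275 ]
[0.5853 0.0644 0.275 ]
[0.5796 0.0022 0.275 ]
0.65 [0.5806 0.0316 0.2647] [270.6 238. ]
0.7 [0.5856 0.0311 0.2701] [270.5 233.3]
0.75 [0.5909 0.0307 0.2752] [270.4 227.9]
0.8 [0.5964 0.0302 0.2801] [270.4 221.6]
tcp [272.1272441  250.39851598]
```

Emit:
{"name": "send_rows", "arguments": {"rows": [{"x": 0.039, "y": -0.023, "z": 0.1, "wx": 0, "wy": 0, "wz": 0, "hand": -1}, {"x": 0, "y": 0, "z": 0.1, "wx": 0, "wy": 0, "wz": 0, "hand": -1}, {"x": 0, "y": 0, "z": 0.04, "wx": 0, "wy": 0, "wz": 0, "hand": -1}, {"x": -0.043, "y": 0, "z": 0.038, "wx": 0, "wy": 0, "wz": 0, "hand": -1}, {"x": -0.043, "y": 0, "z": 0.038, "wx": 0, "wy": 0, "wz": 0, "hand": -1}, {"x": -0.029, "y": 0, "z": 0.042, "wx": 0, "wy": 0, "wz": 0, "hand": -1}, {"x": -0.029, "y": 0, "z": 0.042, "wx": 0, "wy": 0, "wz": 0, "hand": -1}, {"x": -0.029, "y": 0, "z": 0.042, "wx": 0, "wy": 0, "wz": 0, "hand": -1}, {"x": 0, "y": 0, "z": 0, "wx": 0, "wy": 0, "wz": 0, "hand": -1}, {"x": 0, "y": 0, "z": 0, "wx": 0, "wy": 0, "wz": 0, "hand": -1}]}}

```text
time: 3.58
tool_pos: [0.5692, 0.0354, 0.2415]
tool_rot: [-0.0, 0.999, -0.045, -0.0]
contact_force: [0.8, 0.5, -0.7]
gripper_width: -0.0
grasp_force: 0.0
```

```bash
python3 - <<'E'
from h import *
w=grab_frame("wrist");cv2.imwrite("pics/w2.png",w)
for a in yellow(w,(150,150,460,330)):print(a, "px")
z=np.load("pose.npz");R,o=z["R"],z["o"]+[.0015,.0015]
for h in (.35,.45,.55,.65,.73):
    c,s=np.cos(h),np.sin(h);X=np.array([*(R@np.array([(83-147*c+11*s),35])/1e3+o),.167+.147*s+.011*c]);print(h,proj("wrist",X).round(1))
E
```

```text
(np.int32(5738), array([274.35047055, 244.17636807]), array([ 56,  73, 136,  44], dtype=int32)) px
(np.int32(57), array([454.43859649, 278.63157895]), array([300, 126,  10,   6], dtype=int32)) px
(np.int32(710), array([446.85070423, 302.26197183]), array([285, 135,  25,  36], dtype=int32)) px
0.35 [274.1 259.5]
0.45 [274.2 257.6]
0.55 [274.3 252.3]
0.65 [274.4 243.1]
0.73 [274.5 232.1]
```

View pics/w2.png

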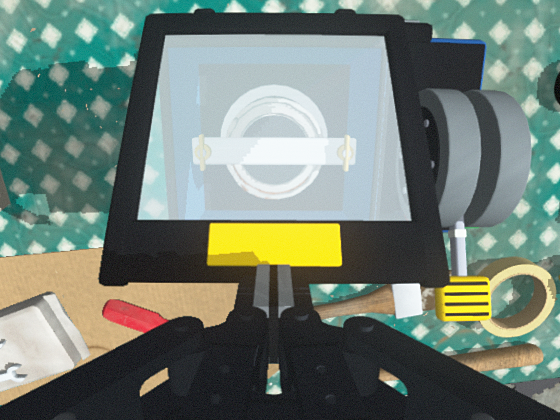

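Pad corners are at about (208,223), (340,221), (342,266) and (207,265), with the fingertips at the pad's near edge around (272,265). I'll fit the hood angle from the pad's edge rows and width.

```bash
python3 - <<'E'
from h import *
z=np.load("pose.npz");R,o=z["R"],z["o"]+[.0015,.0015]
for h in (.45,.5,.55,.6,.65,.7,.73):
    r=[]
    for L in(137,157):
        for y in(65,5):
            c,s=np.cos(h),np.sin(h);X=np.array([*(R@np.array([(83-L*c+11*s),y])/1e3+o),.167+L/1e3*s+.011*c]);r.append(proj("wrist",X).round(0).tolist())
    print(h,r)
s=manip.state();print(s["contact_force"],s["time"]);t=s["tool_pos"];c=calibration("wrist");print("cam",(-c["R"].T@c["t"]-t).round(3),"axis",c["R"][2].round(2))
E
```

```text
0.45 [[218.0, 239.0], [330.0, 239.0], [217.0, 277.0], [331.0, 277.0]]
0.5 [[216.0, 236.0], [332.0, 236.0], [215.0, 275.0], [334.0, 275.0]]
0.55 [[214.0, 232.0], [334.0, 232.0], [212.0, 273.0], [336.0, 273.0]]
0.6 [[212.0, 228.0], [337.0, 228.0], [210.0, 269.0], [339.0, 269.0]]
0.65 [[210.0, 222.0], [339.0, 222.0], [207.0, 264.0], [342.0, 265.0]]
0.7 [[207.0, 216.0], [341.0, 216.0], [204.0, 258.0], [345.0, 259.0]]
0.73 [[206.0, 211.0], [343.0, 211.0], [202.0, 254.0], [347.0, 254.0]]
[0.85186674 0.3359404  1.00837554] 3.6333
cam [ 0.072 -0.007  0.181] axis [-0.28  0.03 -0.96]
```

```bash
python3 - <<'E'
from h import *
a=grab_frame("scene");w=cv2.imread("pics/w2.png")
t=manip.state()["tool_pos"];p=proj("scene",t);print(p)
c=a[110:260,170:320].copy();C=cv2.resize(c,(600,600),interpolation=2)
q=((p-[170,110])*4).astype(int);cv2.circle(C,tuple(map(int,q)),3,(0,0,255),-1)
D=cv2.resize(w[205:355,247:297],(200,600),interpolation=2)
cv2.imwrite("pics/d.png",np.hstack([C,D]))
E
```

```text
[234.53844642 183.11243468]
```

View pics/d.png

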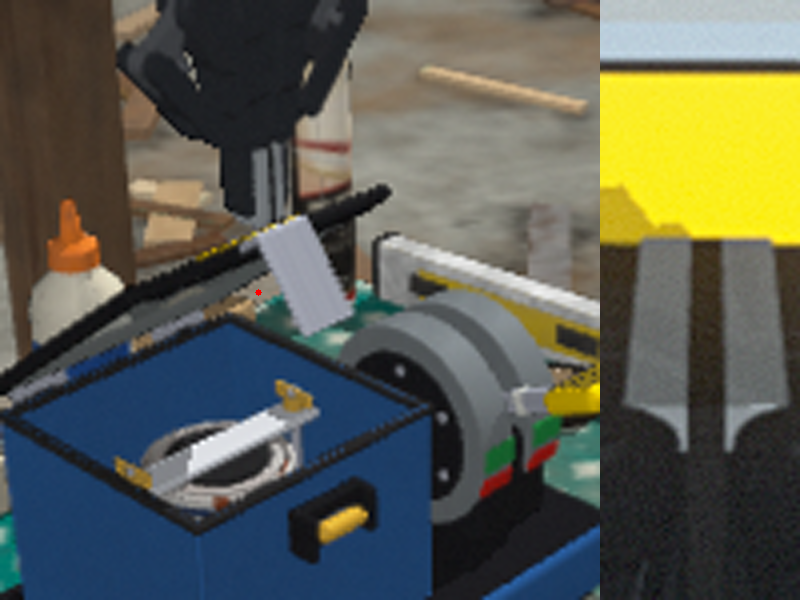

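The enlarged views show the real fingertips resting on the front edge of the pad, with the computed TCP point about 17 px below them. So the tips are short of the reported TCP. I'll triangulate the tip offset.

```bash
python3 - <<'E'
from h import *
t=manip.state()["tool_pos"]
for sp in [(237.5,165.5),(236,166),(238,164)]:
  X,e=tri("wrist",(272,264.5),"scene",sp);print(X.round(4),((X-t)*1e3).round(1),e)
print(manip.state()["tool_rot"],manip.state()["gripper_width"],[a for a in dir(manip) if a[0]!="_"])
E
```

```text
[0.5716 0.0308 0.2734] [ 1.8 -4.5 31.2] 0.010889604782724587
[0.5725 0.0318 0.273 ] [ 2.7 -3.5 30.9] 0.008037330454315207
[0.572  0.03   0.2757] [ 2.2 -5.2 33.5] 0.012597308704465203
[ 1.13459587e-05  9.98986761e-01 -4.50044294e-02  2.30424780e-04] -0.002248767179166107 ['IKError', 'state', 'tcp_to_grasp']
```

Emit:
{"name": "send_rows", "arguments": {"rows": [{"x": 0, "y": 0, "z": -0.08, "wx": 0, "wy": 0, "wz": 0, "hand": -1}, {"x": 0.123, "y": 0, "z": 0, "wx": 0, "wy": 0, "wz": 0, "hand": -1}, {"x": 0, "y": 0, "z": 0.08, "wx": 0, "wy": 0, "wz": 0, "hand": -1}, {"x": -0.028, "y": 0, "z": 0.046, "wx": 0, "wy": 0, "wz": 0, "hand": -1}, {"x": -0.028, "y": 0, "z": 0.046, "wx": 0, "wy": 0, "wz": 0, "hand": -1}, {"x": -0.028, "y": 0, "z": 0.046, "wx": 0, "wy": 0, "wz": 0, "hand": -1}, {"x": -0.024, "y": 0, "z": 0.044, "wx": 0, "wy": 0, "wz": 0, "hand": -1}, {"x": -0.024, "y": 0, "z": 0.044, "wx": 0, "wy": 0, "wz": 0, "hand": -1}, {"x": -0.024, "y": 0, "z": 0.044, "wx": 0, "wy": 0, "wz": 0, "hand": -1}, {"x": 0, "y": 0, "z": 0, "wx": 0, "wy": 0, "wz": 0, "hand": -1}]}}

```text
time: 4.52
tool_pos: [0.563, 0.036, 0.1993]
tool_rot: [-0.0, 0.999, -0.045, -0.001]
contact_force: [-0.5, 0.8, 0.1]
gripper_width: 0.005
grasp_force: 0.0
```

```bash
cat > hood.py <<'E'
from h import *
s=manip.state();print(s["time"],s["tool_pos"].round(4),s["contact_force"].round(1))
w=grab_frame("wrist")
a=max(yellow(w,(100,120,430,380)),key=lambda a:a[0]);print(a)
z=np.load("pose.npz");R,o=z["R"],z["o"]+[.0015,.0015]
for h in (0,.05,.1,.2,.3,.35,.4,.45,.5,.55,.64):
    r=[]
    for L in(137,157):
        for y in(65,5):
            c,q=np.cos(h),np.sin(h);X=np.array([*(R@np.array([(83-L*c+11*q),y])/1e3+o),.167+L/1e3*q+.011*c]);r.append(proj("wrist",X))
    r=np.array(r);print(h,"x0 y0 w h",np.round([r[:,0].min()-100,r[:,1].min()-120,np.ptp(r[:,0]),np.ptp(r[:,1])],0))
E
python3 hood.py
```

```text
4.5167 [0.563  0.036  0.1993] [-0.5  0.8  0.1]
(np.int32(3698), array([275.1414278 , 281.45511087]), array([105, 141, 139,  48], dtype=int32))
0 x0 y0 w h [123. 129. 102.  31.]
0.05 x0 y0 w h [121. 132. 105.  33.]
0.1 x0 y0 w h [120. 135. 109.  34.]
0.2 x0 y0 w h [116. 139. 117.  38.]
0.3 x0 y0 w h [111. 142. 126.  42.]
0.35 x0 y0 w h [109. 142. 131.  44.]
0.4 x0 y0 w h [106. 141. 138.  46.]
0.45 x0 y0 w h [102. 140. 145.  48.]
0.5 x0 y0 w h [ 99. 137. 152.  51.]
0.55 x0 y0 w h [ 94. 133. 160.  53.]
0.64 x0 y0 w h [ 86. 124. 177.  57.]
```

Emit:
{"name": "send_rows", "arguments": {"rows": [{"x": -0.012, "y": 0, "z": 0.032, "wx": 0, "wy": 0, "wz": 0, "hand": -1}, {"x": -0.012, "y": 0, "z": 0.032, "wx": 0, "wy": 0, "wz": 0, "hand": -1}, {"x": -0.01, "y": 0, "z": 0.032, "wx": 0, "wy": 0, "wz": 0, "hand": -1}, {"x": -0.01, "y": 0, "z": 0.032, "wx": 0, "wy": 0, "wz": 0, "hand": -1}, {"x": -0.008, "y": 0, "z": 0.032, "wx": 0, "wy": 0, "wz": 0, "hand": -1}, {"x": -0.008, "y": 0, "z": 0.032, "wx": 0, "wy": 0, "wz": 0, "hand": -1}, {"x": -0.006, "y": 0, "z": 0.032, "wx": 0, "wy": 0, "wz": 0, "hand": -1}, {"x": -0.006, "y": 0, "z": 0.032, "wx": 0, "wy": 0, "wz": 0, "hand": -1}, {"x": 0, "y": 0, "z": 0, "wx": 0, "wy": 0, "wz": 0, "hand": -1}, {"x": 0, "y": 0, "z": 0, "wx": 0, "wy": 0, "wz": 0, "hand": -1}]}}

```text
time: 5.4
tool_pos: [0.5537, 0.0368, 0.1624]
tool_rot: [-0.0, 0.999, -0.045, -0.0]
contact_force: [0.1, -0.1, 0.8]
gripper_width: -0.002
grasp_force: 0.0
```

```bash
python3 hood.py
```

```text
5.4 [0.5537 0.0368 0.1624] [ 0.1 -0.1  0.8]
(np.int32(1624), array([323.90948276, 288.54002463]), array([191, 149,  53,  45], dtype=int32))
0 x0 y0 w h [112. 139. 124.  37.]
0.05 x0 y0 w h [110. 143. 129.  39.]
0.1 x0 y0 w h [107. 147. 134.  42.]
0.2 x0 y0 w h [101. 153. 146.  47.]
0.3 x0 y0 w h [ 94. 158. 161.  53.]
0.35 x0 y0 w h [ 90. 159. 170.  57.]
0.4 x0 y0 w h [ 85. 159. 180.  61.]
0.45 x0 y0 w h [ 79. 157. 192.  65.]
0.5 x0 y0 w h [ 72. 155. 206.  69.]
0.55 x0 y0 w h [ 64. 151. 221.  74.]
0.64 x0 y0 w h [ 48. 139. 255.  83.]
```

Emit:
{"name": "send_rows", "arguments": {"rows": [{"x": -0.004, "y": 0, "z": 0.016, "wx": 0, "wy": 0, "wz": 0, "hand": -1}, {"x": -0.004, "y": 0, "z": 0.016, "wx": 0, "wy": 0, "wz": 0, "hand": -1}, {"x": -0.004, "y": 0, "z": 0.012, "wx": 0, "wy": 0, "wz": 0, "hand": -1}, {"x": -0.004, "y": 0, "z": 0.012, "wx": 0, "wy": 0, "wz": 0, "hand": -1}, {"x": -0.004, "y": 0, "z": 0.012, "wx": 0, "wy": 0, "wz": 0, "hand": -1}, {"x": 0, "y": 0, "z": 0.01, "wx": 0, "wy": 0, "wz": 0, "hand": -1}, {"x": 0, "y": 0, "z": 0.01, "wx": 0, "wy": 0, "wz": 0, "hand": -1}, {"x": 0, "y": 0, "z": 0.01, "wx": 0, "wy": 0, "wz": 0, "hand": -1}, {"x": 0, "y": 0, "z": 0, "wx": 0, "wy": 0, "wz": 0, "hand": -1}, {"x": 0, "y": 0, "z": 0, "wx": 0, "wy": 0, "wz": 0, "hand": -1}]}}

```text
time: 6.28
tool_pos: [0.5508, 0.037, 0.1505]
tool_rot: [0.0, 0.999, -0.045, -0.0]
contact_force: [-6.1, -0.5, 9.4]
gripper_width: -0.001
grasp_force: 4.7
```

Emit:
{"name": "send_rows", "arguments": {"rows": [{"x": 0, "y": 0, "z": 0.01, "wx": 0, "wy": 0, "wz": 0, "hand": -1}, {"x": 0, "y": 0, "z": 0.01, "wx": 0, "wy": 0, "wz": 0, "hand": -1}, {"x": 0, "y": 0, "z": 0.01, "wx": 0, "wy": 0, "wz": 0, "hand": -1}, {"x": 0, "y": 0, "z": 0.01, "wx": 0, "wy": 0, "wz": 0, "hand": -1}, {"x": 0, "y": 0, "z": 0, "wx": 0, "wy": 0, "wz": 0, "hand": -1}, {"x": 0, "y": 0, "z": 0, "wx": 0, "wy": 0, "wz": 0, "hand": -1}, {"x": 0, "y": 0, "z": 0, "wx": 0, "wy": 0, "wz": 0, "hand": -1}, {"x": 0, "y": 0, "z": 0, "wx": 0, "wy": 0, "wz": 0, "hand": -1}, {"x": 0, "y": 0, "z": 0, "wx": 0, "wy": 0, "wz": 0, "hand": -1}, {"x": 0, "y": 0, "z": 0, "wx": 0, "wy": 0, "wz": 0, "hand": -1}]}}

```text
time: 7.12
tool_pos: [0.5508, 0.0371, 0.1421]
tool_rot: [-0.0, 0.999, -0.045, -0.0]
contact_force: [-2.1, 0.9, 2.4]
gripper_width: 0.002
grasp_force: 0.9
```

```bash
python3 hood.py
```

```text
7.1167 [0.5508 0.0371 0.1421] [-2.1  0.9  2.4]
(np.int32(1572), array([324.73727735, 289.84860051]), array([191, 151,  54,  44], dtype=int32))
0 x0 y0 w h [104. 151. 140.  41.]
0.05 x0 y0 w h [101. 157. 146.  44.]
0.1 x0 y0 w h [ 98. 162. 153.  47.]
0.2 x0 y0 w h [ 90. 171. 169.  54.]
0.3 x0 y0 w h [ 81. 178. 189.  62.]
0.35 x0 y0 w h [ 75. 180. 201.  67.]
0.4 x0 y0 w h [ 67. 181. 216.  73.]
0.45 x0 y0 w h [ 59. 182. 233.  79.]
0.5 x0 y0 w h [ 49. 180. 253.  86.]
0.55 x0 y0 w h [ 37. 177. 277.  94.]
0.64 x0 y0 w h [ 11. 167. 331. 110.]
```

Force dropped and the pad fits 0 rad, so it has snapped. I'll press slightly more to seat it, then lift.

Emit:
{"name": "send_rows", "arguments": {"rows": [{"x": 0, "y": 0, "z": 0.01, "wx": 0, "wy": 0, "wz": 0, "hand": -1}, {"x": 0, "y": 0, "z": 0.01, "wx": 0, "wy": 0, "wz": 0, "hand": -1}, {"x": 0, "y": 0, "z": 0.01, "wx": 0, "wy": 0, "wz": 0, "hand": -1}, {"x": 0, "y": 0, "z": 0, "wx": 0, "wy": 0, "wz": 0, "hand": -1}, {"x": 0, "y": 0, "z": 0, "wx": 0, "wy": 0, "wz": 0, "hand": -1}, {"x": 0, "y": 0, "z": 0, "wx": 0, "wy": 0, "wz": 0, "hand": -1}, {"x": 0, "y": 0, "z": 0, "wx": 0, "wy": 0, "wz": 0, "hand": -1}, {"x": 0, "y": 0, "z": 0, "wx": 0, "wy": 0, "wz": 0, "hand": -1}, {"x": 0, "y": 0, "z": 0, "wx": 0, "wy": 0, "wz": 0, "hand": -1}, {"x": 0, "y": 0, "z": 0, "wx": 0, "wy": 0, "wz": 0, "hand": -1}]}}

```text
time: 8.0
tool_pos: [0.5512, 0.037, 0.1406]
tool_rot: [0.0, 0.999, -0.045, 0.0]
contact_force: [-7.0, 0.6, 12.7]
gripper_width: 0.0
grasp_force: 6.6
```

Emit:
{"name": "send_rows", "arguments": {"rows": [{"x": 0, "y": 0, "z": -0.2, "wx": 0, "wy": 0, "wz": 0, "hand": -1}, {"x": 0, "y": 0, "z": -0.2, "wx": 0, "wy": 0, "wz": 0, "hand": -1}, {"x": -0.071, "y": 0.205, "z": 0, "wx": 0, "wy": 0, "wz": 0, "hand": -1}, {"x": -0.071, "y": 0.205, "z": 0, "wx": 0, "wy": 0, "wz": 0, "hand": -1}, {"x": -0.071, "y": 0.205, "z": 0, "wx": 0, "wy": 0, "wz": 0, "hand": -1}, {"x": -0.071, "y": 0.205, "z": 0, "wx": 0, "wy": 0, "wz": 0, "hand": -1}, {"x": -0.071, "y": 0.205, "z": 0, "wx": 0, "wy": 0, "wz": 0, "hand": -1}, {"x": 0, "y": 0, "z": 0, "wx": 0, "wy": 0, "wz": 0, "hand": -1}, {"x": 0, "y": 0, "z": 0, "wx": 0, "wy": 0, "wz": 0, "hand": -1}, {"x": 0, "y": 0, "z": 0, "wx": 0, "wy": 0, "wz": 0, "hand": -1}]}}

```text
time: 8.83
tool_pos: [0.4842, -0.1113, 0.1975]
tool_rot: [-0.0, 0.999, -0.045, 0.0]
contact_force: [-0.7, -0.9, 0.6]
gripper_width: -0.003
grasp_force: 0.0
```

```bash
python3 - <<'E'
from h import *
s=manip.state();print(s["time"],s["tool_pos"].round(4),s["contact_force"].round(1))
w=grab_frame("wrist");a=grab_frame("scene");b=grab_frame("top")
print(yellow(w,(0,0,560,420)))
for n,v in(("scene",a),):
    print(n,yellow(v,(160,130,360,310)))
cv2.imwrite("pics/e.png",np.hstack([cv2.resize(w,(480,360)),cv2.resize(a[130:280,187:320],(320,360),interpolation=2)]))
E
```

```text
8.8333 [ 0.4842 -0.1113  0.1975] [-0.7 -0.9  0.6]
[(np.int32(1256), array([536.73566879,  48.48487261]), array([523,   0,  25, 125], dtype=int32)), (np.int32(1900), array([ 24.99736842, 155.57894737]), array([  0, 137,  54,  38], dtype=int32)), (np.int32(95), array([ 47.37894737, 185.51578947]), array([ 36, 184,  24,   4], dtype=int32)), (np.int32(3112), array([272.6433162 , 232.84672237]), array([237, 204,  72,  58], dtype=int32)), (np.int32(36), array([499.30555556, 221.11111111]), array([493, 216,  14,  12], dtype=int32)), (np.int32(2317), array([518.7207596 , 250.01381096]), array([475, 220,  85,  55], dtype=int32))]
scene [(np.int32(15), array([280.        , 179.73333333]), array([115,  48,  11,   4], dtype=int32)), (np.int32(567), array([324.54320988, 202.23633157]), array([133,  54,  66,  31], dtype=int32)), (np.int32(196), array([245.29081633, 218.6377551 ]), array([71, 81, 30, 16], dtype=int32))]
```

View pics/e.png

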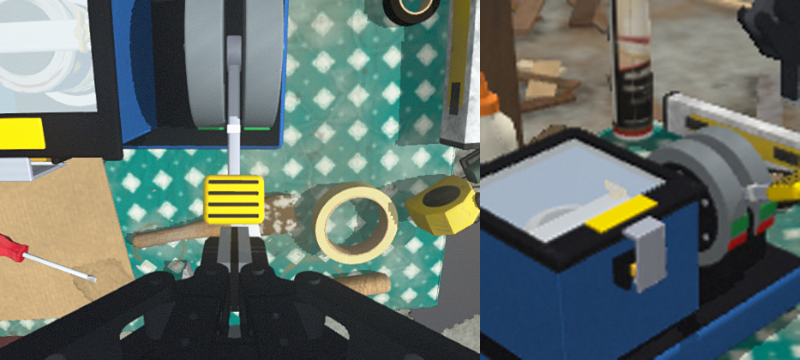

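The hood is shut, with its tongue down over the catch. The wrist view shows the lever pad directly ahead of the tips, both near column 272, so I'll descend onto it and stop short of level.

Emit:
{"name": "send_rows", "arguments": {"rows": [{"x": 0, "y": 0, "z": 0.1, "wx": 0, "wy": 0, "wz": 0, "hand": -1}, {"x": 0, "y": 0, "z": 0.1, "wx": 0, "wy": 0, "wz": 0, "hand": -1}, {"x": 0, "y": 0, "z": 0.1, "wx": 0, "wy": 0, "wz": 0, "hand": -1}, {"x": 0, "y": 0, "z": 0.1, "wx": 0, "wy": 0, "wz": 0, "hand": -1}, {"x": -0.01, "y": 0, "z": 0.04, "wx": 0, "wy": 0, "wz": 0, "hand": -1}, {"x": -0.01, "y": 0, "z": 0.04, "wx": 0, "wy": 0, "wz": 0, "hand": -1}, {"x": -0.01, "y": 0, "z": 0.03, "wx": 0, "wy": 0, "wz": 0, "hand": -1}, {"x": -0.01, "y": 0, "z": 0.03, "wx": 0, "wy": 0, "wz": 0, "hand": -1}, {"x": -0.01, "y": 0, "z": 0.03, "wx": 0, "wy": 0, "wz": 0, "hand": -1}, {"x": 0, "y": 0, "z": 0, "wx": 0, "wy": 0, "wz": 0, "hand": -1}]}}

```text
time: 9.82
tool_pos: [0.4768, -0.1105, 0.1123]
tool_rot: [-0.0, 0.999, -0.045, 0.001]
contact_force: [1.1, 2.7, 4.4]
gripper_width: 0.001
grasp_force: 2.0
```

```bash
cat > lev.py <<'E'
from h import *
s=manip.state();print(s["time"],s["tool_pos"].round(4),s["contact_force"].round(1),s["grasp_force"])
a=grab_frame("scene");w=grab_frame("wrist")
print("scene",[x[:2] for x in yellow(a,(290,170,345,270))]);print("wrist",[(x[0],x[1],x[2]) for x in yellow(w,(180,150,360,380))])
# lever pad centre: pivot from measured released pad (0.481,-0.1118,.164); shaker forward dir
f=np.array([-np.cos(-.091),-np.sin(-.091),0]);P=np.array([.481,-.1118,.108])-f*.102
for q in(0,.1,.2,.3,.41,.52,.62):
    e=.41-q;c,n=np.cos(e),np.sin(e);r=[]
    for L in(.098,.134):
        for y in(-.022,.022):
            X=P+f*(L*c-.011*n)+np.array([-f[1],f[0],0])*y+[0,0,L*n+.011*c];r.append(proj("wrist",X))
    r=np.array(r);X=P+f*(.116*c-.006*n)+[0,0,.116*n+.006*c]
    print(q,"scene",proj("scene",X).round(1),"wrist x0 y0 w h",np.round([r[:,0].min()-180,r[:,1].min()-150,np.ptp(r[:,0]),np.ptp(r[:,1])]))
E
python3 lev.py
```

```text
9.8167 [ 0.4768 -0.1105  0.1123] [1.1 2.7 4.4] 2.0450070966035128
scene [(np.int32(51), array([303.56862745, 191.90196078])), (np.int32(137), array([335.97810219, 202.57664234])), (np.int32(182), array([320.31318681, 216.33516484]))]
wrist [(np.int32(3142), array([271.5922979 , 265.70560153]), array([ 43,  91, 100,  76], dtype=int32))]
0 scene [319.1 206.2] wrist x0 y0 w h [ 37.  93. 115.  94.]
0.1 scene [320.7 211.6] wrist x0 y0 w h [ 42.  96. 105.  86.]
0.2 scene [321.8 216.9] wrist x0 y0 w h [45. 96. 99. 78.]
0.3 scene [322.6 222.1] wrist x0 y0 w h [47. 94. 93. 71.]
0.41 scene [322.8 227.6] wrist x0 y0 w h [50. 90. 88. 64.]
0.52 scene [322.6 232.9] wrist x0 y0 w h [52. 84. 83. 57.]
0.62 scene [321.9 237.4] wrist x0 y0 w h [54. 77. 79. 52.]
```

Emit:
{"name": "send_rows", "arguments": {"rows": [{"x": -0.006, "y": 0, "z": 0.027, "wx": 0, "wy": 0, "wz": 0, "hand": -1}, {"x": -0.006, "y": 0, "z": 0.027, "wx": 0, "wy": 0, "wz": 0, "hand": -1}, {"x": -0.006, "y": 0, "z": 0.027, "wx": 0, "wy": 0, "wz": 0, "hand": -1}, {"x": -0.006, "y": 0, "z": 0.027, "wx": 0, "wy": 0, "wz": 0, "hand": -1}, {"x": -0.006, "y": 0, "z": 0.027, "wx": 0, "wy": 0, "wz": 0, "hand": -1}, {"x": -0.006, "y": 0, "z": 0.02, "wx": 0, "wy": 0, "wz": 0, "hand": -1}, {"x": 0, "y": 0, "z": 0, "wx": 0, "wy": 0, "wz": 0, "hand": -1}, {"x": 0, "y": 0, "z": 0, "wx": 0, "wy": 0, "wz": 0, "hand": -1}, {"x": 0, "y": 0, "z": 0, "wx": 0, "wy": 0, "wz": 0, "hand": -1}, {"x": 0, "y": 0, "z": 0, "wx": 0, "wy": 0, "wz": 0, "hand": -1}]}}

```text
time: 10.75
tool_pos: [0.4718, -0.1104, 0.0901]
tool_rot: [0.0, 0.999, -0.045, 0.001]
contact_force: [-2.3, 1.6, 6.6]
gripper_width: 0.004
grasp_force: 3.0
```

```bash
python3 lev.py
```

```text
10.75 [ 0.4718 -0.1104  0.0901] [-2.3  1.6  6.6] 3.0088119534775615
scene [(np.int32(16), array([297.9375, 186.125 ])), (np.int32(95), array([338.49473684, 203.8       ])), (np.int32(187), array([321.51336898, 226.3368984 ]))]
wrist [(np.int32(3296), array([270.43112864, 264.85740291]), array([ 41,  90, 102,  77], dtype=int32))]
0 scene [319.1 206.2] wrist x0 y0 w h [ 25. 103. 137. 112.]
0.1 scene [320.7 211.6] wrist x0 y0 w h [ 32. 105. 123. 101.]
0.2 scene [321.8 216.9] wrist x0 y0 w h [ 36. 105. 115.  90.]
0.3 scene [322.6 222.1] wrist x0 y0 w h [ 40. 102. 107.  81.]
0.41 scene [322.8 227.6] wrist x0 y0 w h [ 43.  96. 100.  72.]
0.52 scene [322.6 232.9] wrist x0 y0 w h [46. 89. 94. 64.]
0.62 scene [321.9 237.4] wrist x0 y0 w h [49. 82. 89. 57.]
```

Emit:
{"name": "send_rows", "arguments": {"rows": [{"x": 0, "y": 0, "z": 0.014, "wx": 0, "wy": 0, "wz": 0, "hand": -1}, {"x": 0, "y": 0, "z": 0.013, "wx": 0, "wy": 0, "wz": 0, "hand": -1}, {"x": 0, "y": 0, "z": 0, "wx": 0, "wy": 0, "wz": 0, "hand": -1}, {"x": 0, "y": 0, "z": 0, "wx": 0, "wy": 0, "wz": 0, "hand": -1}, {"x": 0, "y": 0, "z": 0, "wx": 0, "wy": 0, "wz": 0, "hand": -1}, {"x": 0, "y": 0, "z": 0, "wx": 0, "wy": 0, "wz": 0, "hand": -1}, {"x": 0, "y": 0, "z": 0, "wx": 0, "wy": 0, "wz": 0, "hand": -1}, {"x": 0, "y": 0, "z": 0, "wx": 0, "wy": 0, "wz": 0, "hand": -1}, {"x": 0, "y": 0, "z": 0, "wx": 0, "wy": 0, "wz": 0, "hand": -1}, {"x": 0, "y": 0, "z": 0, "wx": 0, "wy": 0, "wz": 0, "hand": -1}]}}

```text
time: 11.68
tool_pos: [0.4711, -0.1103, 0.0858]
tool_rot: [0.0, 0.999, -0.045, -0.0]
contact_force: [-2.7, 1.8, 7.6]
gripper_width: -0.002
grasp_force: 3.3
```

```bash
python3 lev.py; python3 - <<'E'
from h import *
a=grab_frame("scene");w=grab_frame("wrist")
cv2.imwrite("pics/f.png",np.hstack([cv2.resize(a[150:270,220:350],(433,400),interpolation=2),cv2.resize(w,(367,275))[:].copy() if 0 else cv2.resize(w[20:420,100:460],(360,400))]))
E
```

```text
11.6833 [ 0.4711 -0.1103  0.0858] [-2.7  1.8  7.6] 3.2622628728859127
scene [(np.int32(26), array([299.5       , 187.11538462])), (np.int32(86), array([338.98837209, 204.12790698])), (np.int32(187), array([321.55614973, 228.13903743]))]
wrist [(np.int32(3308), array([270.10489722, 264.65900846]), array([ 41,  90, 102,  76], dtype=int32))]
0 scene [319.1 206.2] wrist x0 y0 w h [ 22. 107. 142. 116.]
0.1 scene [320.7 211.6] wrist x0 y0 w h [ 30. 109. 127. 104.]
0.2 scene [321.8 216.9] wrist x0 y0 w h [ 34. 108. 118.  93.]
0.3 scene [322.6 222.1] wrist x0 y0 w h [ 38. 105. 111.  83.]
0.41 scene [322.8 227.6] wrist x0 y0 w h [ 42.  99. 103.  73.]
0.52 scene [322.6 232.9] wrist x0 y0 w h [45. 91. 97. 65.]
0.62 scene [321.9 237.4] wrist x0 y0 w h [47. 83. 92. 58.]
```

View pics/f.png

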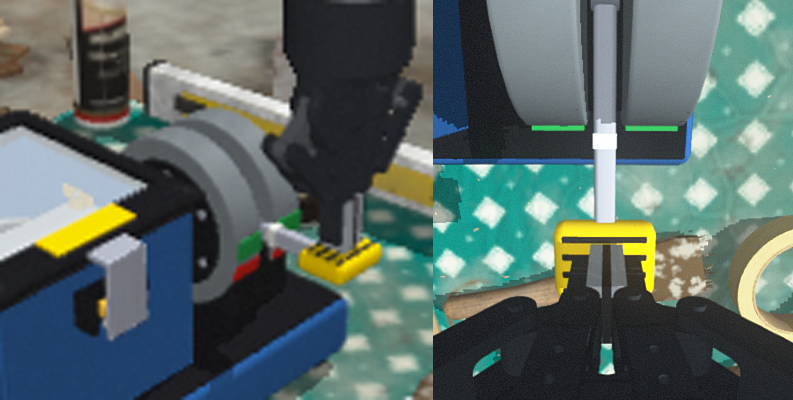

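The white mark at about (270,232) sits in the green band, the lever looks level, the hood is shut, and the 7.6 N force matches the level value. Handing in.

```bash
python3 -c "
from plant import job_done
print(job_done())"
```

```text
the job is handed in; nothing more can be done
None
```

I handed the job in with the hood snapped shut and the fingertips holding the speed lever level in the green band at about 7.6 N. That was at 11.7 s, and the hand-in returned no verdict.

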